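# Find the loose hold-down bolt and hold its cap open

## Robot

A 7-joint arm with a two-finger parallel gripper is mounted at the origin on a cart in front of the work surface, level with it; the furniture and walls round the work are solid. World frame = base frame: x ahead of the robot, y to its left, z up, the work surface at z = 0. Lengths are in m, angles in rad, forces in N, time in s.
With the tool pointing down it reaches from about 0.4 to 0.85 m from the base axis. Payload 4.5 kg.
Tool frame: the origin (TCP) lies midway between the tips of the shut fingers; the grasp point (between the pads) lies 19 mm behind it (r.pinch_z is the z of the grasp point in the tool frame, in m); z points along the fingers, y is the line along which they close (so a half turn about z gives the same grasp; the last joint's range is limited). The gripper opens to 85 mm and grips with 20 to 120 N. Pads are 22 mm wide; open, the fingers measure 114 mm over their backs; the gripper's body (76 mm by 85 mm) begins 54 mm behind the grasp point. The pads swing forward as they close: fully open they stand 13 mm farther back than shut.
Start: joints at [-1.272, 0.689, -0.195, 1.565, 0.157, 0.902, -0.215], TCP at [0.164, 0.603, 0.231] pointing down, gripper open.
Joint ranges: [-3.01, 3.01], [-0.46, 2.08], [-1.47, 1.51], [0.13, 2.56], [-1, 4.14], [0.04, 2.09], [-2.66, 2.66]. Speed limits (rad/s): [2.57, 2.57, 3.14, 3.14, 3.14, 3.14, 3.14].

## Interface

Orientations are given as a rotation vector (axis times angle).
In Python, from plant import r, snapshot, order gives the robot as it stands.
- The arm moves only by the shell command python3 -m pendant 'ROWS' [FORCE]. ROWS is JSON, a list that holds one entry, the list of rows, each a list of 7 numbers: the shift along the world's x, y, z in mm, then the turn, a rotation vector about the world's x, y, z in degrees, then the closure, from 0 (fully open) to 1 (shut). A call has exactly 10 rows; each row is the pose to reach, as a shift and turn from the pose commanded when the call began; what a row does not reach only later rows make up. A row lasts 1/10 s, in which the tool goes at most 50 mm and 8.59 degrees, less where a joint would pass 70% of its speed; a pose out of reach is approached as far as the arm can. A call with a gripper value outside its range is refused whole. The fingers move at their own pace and stop on an object; FORCE is the grip in N (left out, the last holds). Time passes only in rows, so rows that repeat a pose let the fingers close, or fill a call up. It gives the time, the measured TCP pose, the force, the opening and the grip force at its end, in the units of the state.
- r.state(): the state, without advancing time (a new reading comes with each control period).
- snapshot(name): name is "side" or "top"; returns a dict with "image" (384x512x3 uint8, blue, green, red), "mtx" (3x3 intrinsics, pixels), "rvec" (rotation vector, rad) and "tvec" (3), from world to camera coordinates, as OpenCV has them. Camera axes: x right, y down, z forward; pixel columns grow to the right and rows downward; lengths in m; the calibration is good to about 2 mm. A picture is of the moment at which its call begins. There is no depth.
- order.job_done(): hands the job in; it is judged then, once.
The state is a dict: "clock": time; "joint_positions": joint angles; "joint_vel": joint speeds; "joint_efforts": joint torques, N m; "tcp_pos": TCP position; "orientation": TCP orientation; "force": force on the tool from outside, world axes, zero at the start; "torque": the same for the moment, N m; "opening": finger opening in m; "finger_force": force on a finger pad.
Only numpy, scipy, OpenCV 4.12 (cv2) and the standard library are available. Lean on these libraries where they do the work, as an engineer would, in place of code of your own. Each camera call takes 0.05 s, during which the arm holds its last target. There are 200 camera calls.

## Task

Lay the torch level in the two forks of the lamp rest with its lamp end towards the green strip and let go of it; then tap the heads of the three bolts on the strip with the fingers, one after the other from left to right, to find the loose one, which sinks. Lift the yellow cap right behind the loose bolt by its black knob until it stands more than 45 degrees open, and finish holding it there, not letting go, so that a mate can renew the packing below. Keep the other two caps shut and leave the pliers, the tape and the bearing alone.

Things in the scene. Friction and masses are not known exactly. Their poses are not given: they have to be found in the camera images.
- torch_mid (a point): Black torch, 125 mm long, 0.16 kg, lying on the bench. Point: middle of its round barrel (26 mm across, 88 mm long), on the barrel axis, about 15 mm above the bench. The y axis runs along the torch: the lamp end, a head 37 mm across and 38 mm long, begins 44 mm away towards -y; the tail ends 44 mm away towards +y. It balances 12 mm from here towards the lamp.
- torch_lamp (a point): Centre of the lamp (front) face of the torch, 81 mm from torch_mid along -y.
- torch: The same torch; origin on its underside, axes as for torch_mid.
- rest_mid (a point): Fixed lamp rest: two narrow orange V forks (8 mm thick, 37 mm wide) on posts, 56 mm apart along this frame's y, foot 80 x 100 x 8 mm. Point: 90 mm above the bench, level with the fork tips, midway between the forks: torch_mid lies here when the barrel rests level in both. The 48 mm gap between the forks is free for fingers. -y points to the green strip: the lamp end's side.
- strip: Green fixed hold-down strip on a plate 150 x 340 x 8 mm; block 130 x 300 mm, top 45 mm above the bench. Origin: centre of its underside; x from its front (robot side) to its back, y along it to the left. Three bolts 100 mm apart along its front, 42 mm in front of the origin's line, a yellow hinged cap right behind each.
- bolt_left: The left bolt (left is +y of the strip): upright steel hex head, 25 mm across, 16 mm high. Origin: centre of its top face, 71 mm above the bench; it moves with the bolt. A tight bolt stops a push dead; the loose one sinks 8 mm under a push of about 3 N and stays down. All look alike until tapped; which is loose changes from start to start.
- slide_left (a joint): How far the left bolt has sunk, m: 0 standing as found, 0.008 fully sunk; a tight bolt stays below 0.002.
- knob_left (a point): Yellow cap behind the left bolt, plate 66 x 64 x 5 mm, with a black roller knob (24 mm across, 26 mm long along the strip's y, flat ends) on an 11 mm stem. Point: centre of the roller, 85 mm above the bench when shut, 34 mm above mid-plate, 42 mm behind the bolt (strip x). It weighs 0.1 kg, and a light spring shuts it from any angle when let go (about 2 N at the knob).
- cap_left: The same left cap; origin on its hinge axis, which is the y axis, 51 mm above the bench, 52 mm behind and 34 mm below the shut knob's centre.
- hinge_left (a joint): Angle of the cap behind the left bolt, rad: 0 shut, grows as its front edge rises and the knob goes up and back, stop at 1.3. The hinge axis runs along the strip's y, 52 mm behind (strip x) and 34 mm below the shut knob's centre.
- bolt_middle: The middle bolt (left is +y of the strip): upright steel hex head, 25 mm across, 16 mm high. Origin: centre of its top face, 71 mm above the bench; it moves with the bolt. A tight bolt stops a push dead; the loose one sinks 8 mm under a push of about 3 N and stays down. All look alike until tapped; which is loose changes from start to start.
- slide_middle (a joint): How far the middle bolt has sunk, m: 0 standing as found, 0.008 fully sunk; a tight bolt stays below 0.002.
- knob_middle (a point): Yellow cap behind the middle bolt, plate 66 x 64 x 5 mm, with a black roller knob (24 mm across, 26 mm long along the strip's y, flat ends) on an 11 mm stem. Point: centre of the roller, 85 mm above the bench when shut, 34 mm above mid-plate, 42 mm behind the bolt (strip x). It weighs 0.1 kg, and a light spring shuts it from any angle when let go (about 2 N at the knob).
- cap_middle: The same middle cap; origin on its hinge axis, which is the y axis, 51 mm above the bench, 52 mm behind and 34 mm below the shut knob's centre.
- hinge_middle (a joint): Angle of the cap behind the middle bolt, rad: 0 shut, grows as its front edge rises and the knob goes up and back, stop at 1.3. The hinge axis runs along the strip's y, 52 mm behind (strip x) and 34 mm below the shut knob's centre.
- bolt_right: The right bolt (left is +y of the strip): upright steel hex head, 25 mm across, 16 mm high. Origin: centre of its top face, 71 mm above the bench; it moves with the bolt. A tight bolt stops a push dead; the loose one sinks 8 mm under a push of about 3 N and stays down. All look alike until tapped; which is loose changes from start to start.
- slide_right (a joint): How far the right bolt has sunk, m: 0 standing as found, 0.008 fully sunk; a tight bolt stays below 0.002.
- knob_right (a point): Yellow cap behind the right bolt, plate 66 x 64 x 5 mm, with a black roller knob (24 mm across, 26 mm long along the strip's y, flat ends) on an 11 mm stem. Point: centre of the roller, 85 mm above the bench when shut, 34 mm above mid-plate, 42 mm behind the bolt (strip x). It weighs 0.1 kg, and a light spring shuts it from any angle when let go (about 2 N at the knob).
- cap_right: The same right cap; origin on its hinge axis, which is the y axis, 51 mm above the bench, 52 mm behind and 34 mm below the shut knob's centre.
- hinge_right (a joint): Angle of the cap behind the right bolt, rad: 0 shut, grows as its front edge rises and the knob goes up and back, stop at 1.3. The hinge axis runs along the strip's y, 52 mm behind (strip x) and 34 mm below the shut knob's centre.
- pliers: Bystander: pliers with blue grips, 68 x 189 x 14 mm, flat on the bench; origin at the centre of the underside.
- tape_blue: Bystander: roll of blue tape, 94 mm across, 26 mm high; origin at the centre of the underside.
- bearing: Bystander: ball bearing, 52 mm across, 15 mm high; origin at the centre of the underside.

How it is judged:
On the way, in this order (a step that is already met when the one before it is completed fails the run):
1. the torch lies level in both forks, lamp end towards the strip, let go and at rest (horizontal distance between torch_mid and rest_mid below 0.018 m and z of torch_mid in the frame of rest_mid between -0.008 and 0.008 m and angle between the y axis of torch_mid and the y axis of rest_mid, either way round below 0.15 rad and y of torch_lamp in the frame of rest_mid below -0.05 m and contact force between the fingers and torch below 0.1 N and linear speed of torch below 0.02 m/s), for 0.2 s.
2. the left bolt's head is tapped with the fingers (contact force between the fingers and bolt_left above 1 N), for 0.02 s.
3. the middle bolt's head is tapped with the fingers (contact force between the fingers and bolt_middle above 1 N), for 0.02 s.
4. the right bolt's head is tapped with the fingers (contact force between the fingers and bolt_right above 1 N), for 0.02 s.
At the end, for the whole second after the job is handed in: Fingers hold the cap behind the sunk bolt over 0.75 rad open; the other caps are under 0.1 rad; the torch lies untouched in the forks, middle within 18 mm in plan and 8 mm in height of the rest point, axis within 0.15 rad, lamp end to the strip (horizontal distance between torch_mid and rest_mid below 0.018 m and z of torch_mid in the frame of rest_mid between -0.008 and 0.008 m and angle between the y axis of torch_mid and the y axis of rest_mid, either way round below 0.15 rad and y of torch_lamp in the frame of rest_mid below -0.05 m and contact force between the fingers and torch below 0.1 N and ((value of joint slide_left above 0.004 m and value of joint hinge_left above 0.75 rad and contact force between the fingers and cap_left above 0.2 N and value of joint each of hinge_middle, hinge_right below 0.1 rad and value of joint each of slide_middle, slide_right below 0.003 m) or (value of joint slide_middle above 0.004 m and value of joint hinge_middle above 0.75 rad and contact force between the fingers and cap_middle above 0.2 N and value of joint each of hinge_left, hinge_right below 0.1 rad and value of joint each of slide_left, slide_right below 0.003 m) or (value of joint slide_right above 0.004 m and value of joint hinge_right above 0.75 rad and contact force between the fingers and cap_right above 0.2 N and value of joint each of hinge_left, hinge_middle below 0.1 rad and value of joint each of slide_left, slide_middle below 0.003 m))); the arm keeps its last pose, push and grip.
It fails at once if a cap is lifted whose bolt has not been found loose ((value of joint hinge_left above 0.2 rad and value of joint slide_left below 0.003 m) or (value of joint hinge_middle above 0.2 rad and value of joint slide_middle below 0.003 m) or (value of joint hinge_right above 0.2 rad and value of joint slide_right below 0.003 m)).
It fails at once if the pair of pliers is moved more than 30 mm (distance of pliers from where it was at the start of the episode above 0.03 m).
It fails at once if the tape is moved more than 30 mm (distance of tape_blue from where it was at the start of the episode above 0.03 m).
It fails at once if the bearing is moved more than 30 mm (distance of bearing from where it was at the start of the episode above 0.03 m).
It also fails if it takes over 64 s, if anything falls off the work surface, if the arm or the gripper's body presses on something with over 40 N, if the wrist force passes 120 N, or if a joint passes its speed limit or range.

## Working session

There is one attempt and no reset: what is moved stays moved. The work goes in short steps, Python scripts to look and compute and a shell command to move; the robot and the scene stay as the last step left them, time stands still between calls to the robot, and variables do not carry over. Pictures are saved under pics/ and viewed, at most 10 in all, crops included, and the job is handed in when it is done.

```bash
ls; mkdir -p pics; cat > h.py <<'E'
import numpy as np, cv2
from plant import r, snapshot, order
def snap(n,f=None):
    s=snapshot(n)
    if f: cv2.imwrite('pics/'+f,s['image'])
    return s
def ray(s,uv):
    R=cv2.Rodrigues(np.array(s['rvec'],float))[0];t=np.array(s['tvec'],float).reshape(3)
    d=R.T@np.linalg.solve(np.array(s['mtx'],float),[uv[0],uv[1],1.]);return -R.T@t,d
def onz(s,uv,z):
    c,d=ray(s,uv);return c+d*(z-c[2])/d[2]
def proj(s,p):
    return cv2.projectPoints(np.array(p,float).reshape(-1,1,3),np.array(s['rvec'],float),np.array(s['tvec'],float),np.array(s['mtx'],float),None)[0].reshape(-1,2)
E
python3 - <<'E'
from h import *
np.set_printoptions(precision=3,suppress=True)
a=snap('top','t1.png');b=snap('side','s1.png')
for s in(a,b):print(ray(s,(256,192)))
print(r.state(), r.pinch_z)
np.save('a.npy',a,allow_pickle=True);np.save('b.npy',b,allow_pickle=True)
E
```

```text
pics
(array([ 0.453, -0.024,  1.441]), array([ 0.106,  0.015, -0.994]))
(array([0.547, 0.806, 0.665]), array([ 0.036, -0.816, -0.577]))
{'clock': 0.1, 'joint_positions': array([-1.272,  0.69 , -0.195,  1.566,  0.157,  0.903, -0.215]), 'joint_vel': array([-0.   , -0.   , -0.001, -0.003, -0.002,  0.001,  0.001]), 'joint_efforts': array([ -0.003, -54.06 ,  -1.271, -15.898,   0.009,   0.004,  -0.   ]), 'tcp_pos': array([0.163, 0.603, 0.231]), 'orientation': array([-0.415, -3.114,  0.003]), 'force': array([ 0.833, -0.445,  0.148]), 'torque': array([-0.025,  0.025,  0.085]), 'finger_force': 0.0, 'opening': 0.08545403626347856} -0.0187
```

View pics/t1.png

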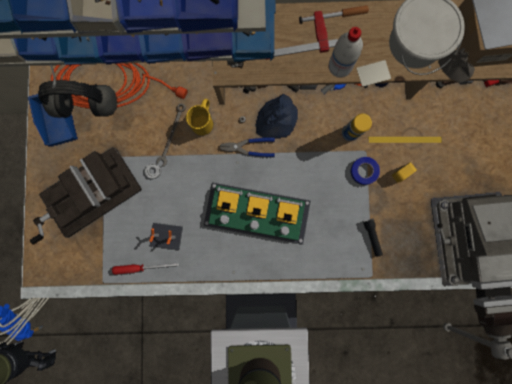

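View pics/s1.png

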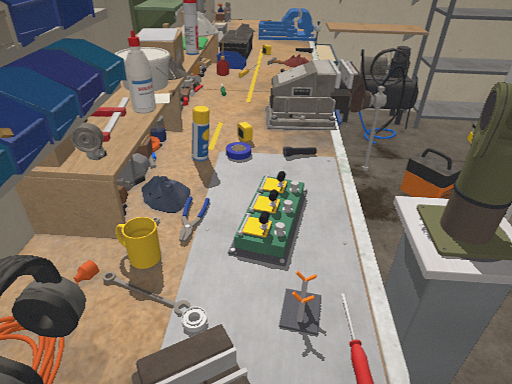

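The top view shows the torch at about (372,238), the rest at (160,238) with orange forks, and the strip at (257,213) with bolts and yellow caps. The tape is at (365,171), the pliers at (247,148) and the bearing at (152,172). The side view agrees: rest at (303,300), strip at (270,220), torch at (300,152). Next I'll view enlarged crops.

```bash
python3 - <<'E'
from h import *
a=np.load('a.npy',allow_pickle=True).item();b=np.load('b.npy',allow_pickle=True).item()
c=lambda s,x,y,w,h,k:cv2.resize(s['image'][y:y+h,x:x+w],None,fx=k,fy=k,interpolation=cv2.INTER_CUBIC)
m=np.zeros((590,790,3),np.uint8)
p=c(a,195,175,120,72,4);m[:288,:480]=p
p=c(a,345,205,48,60,4.8);m[:288,490:720]=p[:288,:230]
p=c(a,130,215,60,48,6);m[295:583,:360]=p
p=c(b,225,165,90,100,2.9);m[295:585,370:631]=p
p=c(b,275,265,50,70,3);m[295:505,635:785]=p
cv2.imwrite('pics/m1.png',m)
print(a['mtx'])
def blob(s,lo,hi,box,n):
    x,y,w,h=box;hsv=cv2.cvtColor(s['image'],cv2.COLOR_BGR2HSV)[y:y+h,x:x+w]
    k=cv2.inRange(hsv,lo,hi);N,_,st,ce=cv2.connectedComponentsWithStats(k)
    o=[(st[i,4],ce[i]+[x,y],st[i,:4]+[x,y,0,0]) for i in range(1,N) if st[i,4]>=n]
    for q in o:print(q)
    return k
print('orange');blob(a,(3,130,120),(18,255,255),(130,215,60,48),6)
print('orange s');blob(b,(3,130,120),(18,255,255),(275,262,50,70),6)
print('torch')
hsv=cv2.cvtColor(a['image'],cv2.COLOR_BGR2HSV)[205:265,345:393]
k=cv2.inRange(hsv,(0,0,0),(180,255,60));pt=cv2.findNonZero(k)+np.array([345,205])
print(len(pt),cv2.minAreaRect(pt.astype(np.float32)))
print('yellow');blob(a,(20,150,120),(35,255,255),(195,175,120,72),20)
print('green');hsv=cv2.cvtColor(a['image'],cv2.COLOR_BGR2HSV)[175:247,195:315]
k=cv2.inRange(hsv,(45,80,30),(90,255,255));print(cv2.minAreaRect((cv2.findNonZero(k)+np.array([195,175])).astype(np.float32)))
E
```

```text
[[426.14443584   0.         258.31480445]
 [  0.         426.14443584 193.21527179]
 [  0.           0.           1.        ]]
orange
(np.int32(7), array([152.28571429, 229.42857143]), array([151, 228,   3,   4]))
(np.int32(18), array([151.38888889, 237.72222222]), array([150, 234,   4,   8]))
(np.int32(18), array([168.77777778, 239.83333333]), array([167, 236,   4,   8]))
orange s
(np.int32(79), array([305.36708861, 276.37974684]), array([296, 271,  20,  11]))
(np.int32(103), array([302.29126214, 297.45631068]), array([292, 291,  22,  12]))
torch
483 ((370.4499816894531, 238.84999084472656), (37.31486892700195, 16.76007080078125), 71.56504821777344)
yellow
(np.int32(280), array([228.52142857, 199.68214286]), array([218, 191,  21,  21]))
(np.int32(279), array([258.37992832, 205.3046595 ]), array([247, 197,  22,  21]))
(np.int32(280), array([288.34642857, 210.68214286]), array([278, 202,  21,  22]))
green
((256.34716796875, 212.31509399414062), (91.83710479736328, 39.80632019042969), 10.61965560913086)
```

View pics/m1.png

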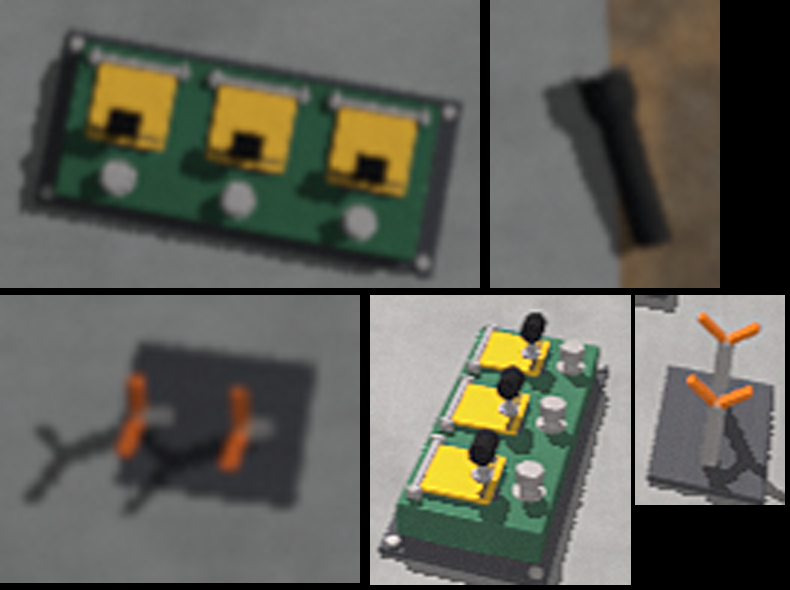

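```bash
python3 - <<'E'
from h import *
np.set_printoptions(precision=4,suppress=True)
a=np.load('a.npy',allow_pickle=True).item();b=np.load('b.npy',allow_pickle=True).item()
def tri(u,v):
    c1,d1=ray(a,u);c2,d2=ray(b,v)
    A=np.c_[d1,-d2];k=np.linalg.lstsq(A,c2-c1,rcond=None)[0];p,q=c1+d1*k[0],c2+d2*k[1];return (p+q)/2,np.linalg.norm(p-q)
print('tips top@.093');
T=[onz(a,u,.092) for u in[(152.7,228.8),(151.3,241.2),(169.7,230.8),(168.3,242.7)]];print(np.array(T))
S=[(275+(x-635)/3,265+(y-295)/3) for x,y in[(690,380),(748,392),(702,318),(757,328)]]
print(np.array([onz(b,u,.092) for u in S]))
print(np.mean(T,0))
bt=[(224.5,219.2),(254.75,225),(285,230.5)]
bs=[(225+(x-370)/2.9,165+(y-295)/2.9) for x,y in[(530,468),(552,403),(571,345)]]
for u,v in zip(bt,bs):print('bolt',onz(a,u,.071),onz(b,v,.071),tri(u,v))
kt=[(225.75,205.5),(256.75,211.5),(287.75,217)]
ks=[(225+(x-370)/2.9,165+(y-295)/2.9) for x,y in[(485,449),(511,385),(534,327)]]
for u,v in zip(kt,ks):print('knob',onz(a,u,.09),onz(b,v,.085),tri(u,v))
# torch
im=a['image'][200:270,345:395];print('torch');
l,t=onz(a,(345+(607-490)/4.8,205+75/4.8),.018),onz(a,(345+(653-490)/4.8,205+240/4.8),.015);print(l,t,np.linalg.norm(l-t),np.degrees(np.arctan2(*(l-t)[1::-1])))
R=cv2.Rodrigues(r.state()['orientation'])[0];print(R)
for n,uv in dict(pl=(247,148),tape=(365,171),bear=(152,172)).items():print(n,onz(a,uv,.01))
h=cv2.resize(b['image'][140:165,275:325],None,fx=8,fy=8,interpolation=cv2.INTER_CUBIC)
g=cv2.resize(a['image'][210:262,358:390],None,fx=8,fy=8,interpolation=cv2.INTER_CUBIC)
m=np.zeros((416,670,3),np.uint8);m[:200,:400]=h;m[:,410:666]=g;cv2.imwrite('pics/m2.png',cv2.convertScaleAbs(m,alpha=1.8))
E
```

```text
tips top@.093
[[0.4878 0.3261 0.092 ]
 [0.4489 0.3305 0.092 ]
 [0.4802 0.2722 0.092 ]
 [0.4429 0.2767 0.092 ]]
[[0.488  0.3324 0.092 ]
 [0.4508 0.3388 0.092 ]
 [0.4786 0.278  0.092 ]
 [0.4411 0.2838 0.092 ]]
[0.4649 0.3014 0.092 ]
bolt [0.5136 0.1002 0.071 ] [0.5142 0.1026 0.071 ] (array([0.5139, 0.1003, 0.0691]), np.float64(0.0004312509978528602))
bolt [0.4927 0.0034 0.071 ] [0.4943 0.0065 0.071 ] (array([0.4935, 0.0033, 0.0686]), np.float64(0.0013565690750985647))
bolt [ 0.4729 -0.0931  0.071 ] [ 0.4742 -0.094   0.071 ] (array([ 0.4735, -0.0931,  0.0716]), np.float64(0.0013819349622495854))
knob [0.5562 0.0938 0.09  ] [0.554  0.0976 0.085 ] (array([0.5554, 0.0945, 0.0827]), np.float64(0.002734212772343912))
knob [ 0.5347 -0.0043  0.09  ] [0.5337 0.0009 0.085 ] (array([ 0.5344, -0.0042,  0.0815]), np.float64(0.001612268787636992))
knob [ 0.5149 -0.1021  0.09  ] [ 0.5127 -0.1022  0.085 ] (array([ 0.5139, -0.1023,  0.0851]), np.float64(0.002512519140634175))
torch
[ 0.4997 -0.3769  0.018 ] [ 0.3858 -0.4035  0.015 ] 0.11704972009931665 13.146104132248377
[[-0.9652  0.2616 -0.0003]
 [ 0.2616  0.9652 -0.0017]
 [-0.0001 -0.0017 -1.    ]]
pl [0.7573 0.0251 0.01  ]
tape [ 0.6679 -0.3726  0.01  ]
bear [0.6827 0.3502 0.01  ]
```

View pics/m2.png

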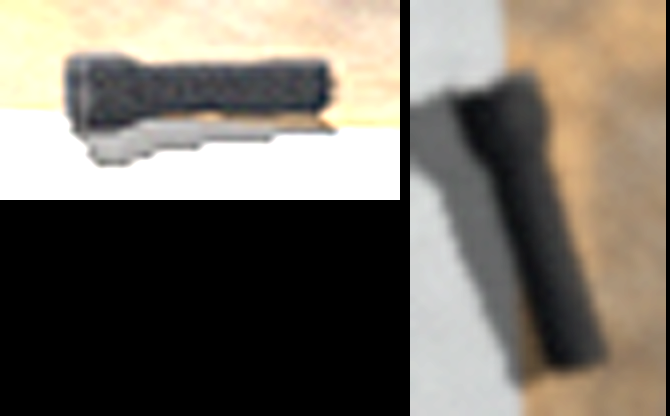

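The lamp end is the thick end, far from the robot at about (369,220) in the top view, and the tail is at (378,255). That puts torch_mid near (0.426, -0.394) with the lamp heading at 13°. The rest is near (0.465, 0.303) and needs a lamp heading of about -96.5°. I'll set out on a swing towards the torch.

```bash
python3 -c "
from plant import r;print([x for x in dir(r) if x[0]!='_'])"
python3 -m pendant '[[[36,-32,5,0,0,0,0],[72,-64,10,0,0,0,0],[108,-96,15,0,0,0,0],[144,-128,20,0,0,0,0],[180,-160,20,0,0,0,0],[216,-192,20,0,0,0,0],[252,-224,20,0,0,0,0],[290,-255,20,0,0,0,0],[305,-300,20,0,0,0,0],[315,-345,20,0,0,0,0]]]'
python3 -m pendant '[[[8,-48,0,0,0,0,0],[16,-96,0,0,0,0,0],[24,-144,0,0,0,2,0],[30,-192,0,0,0,4,0],[30,-240,0,0,0,6,0],[26,-288,0,0,0,8,0],[18,-336,0,0,0,10,0],[10,-384,0,0,0,12,0],[0,-432,0,0,0,14,0],[-10,-480,0,0,0,16,0]]]'
python3 -c "
from plant import r;s=r.state();print(s['clock'],s['tcp_pos'].round(3),s['joint_positions'].round(2),s['orientation'].round(3))"
```

```text
['PlanningError', 'pinch_z', 'state']
clock: 1.1
tcp_pos: [0.48, 0.2561, 0.2508]
orientation: [0.417, 3.114, -0.0]
force: [0.3, 0.7, 0.4]
opening: 0.0853
finger_force: 0.0
clock: 2.1
tcp_pos: [0.4676, -0.2236, 0.2511]
orientation: [0.025, -3.141, -0.001]
force: [1.6, -1.2, -0.3]
opening: 0.0853
finger_force: 0.0
2.1 [ 0.468 -0.224  0.251] [ 0.59  0.54 -0.37  1.85  0.26  0.8   1.67] [ 2.500e-02 -3.141e+00 -1.000e-03]
```

```bash
python3 -m pendant '[[[-12,-45,-20,0,0,4,0],[-22,-90,-50,0,0,8,0],[-32,-135,-90,0,0,12,0],[-42,-170,-130,0,0,12,0],[-42,-170,-170,0,0,12,0],[-42,-170,-200,0,0,12,0],[-42,-170,-225,0,0,12,0],[-42,-170,-240,0,0,12,0],[-42,-170,-247,0,0,12,0],[-42,-170,-247,0,0,12,0]]]'
python3 - <<'E'
from h import *
s=r.state();print(s['clock'],s['tcp_pos'].round(4),s['joint_positions'].round(2),s['orientation'].round(3))
b=snap('side');a=snap('top')
h=cv2.resize(b['image'][90:170,250:350],None,fx=4,fy=4);g=cv2.resize(a['image'][190:280,330:420],None,fx=4,fy=4)
m=np.zeros((360,770,3),np.uint8);m[:320,:400]=h;m[:,410:]=g;cv2.imwrite('pics/g1.png',cv2.convertScaleAbs(m,alpha=1.6))
E
```

```text
clock: 3.1
tcp_pos: [0.4267, -0.3915, 0.0041]
orientation: [0.352, -3.122, -0.001]
force: [0.3, 0.7, 0.5]
opening: 0.0854
finger_force: 0.0
3.1 [ 0.4267 -0.3915  0.0041] [ 0.8   0.98 -0.24  1.83  0.53  0.39  1.96] [ 3.520e-01 -3.122e+00 -1.000e-03]
```

View pics/g1.png

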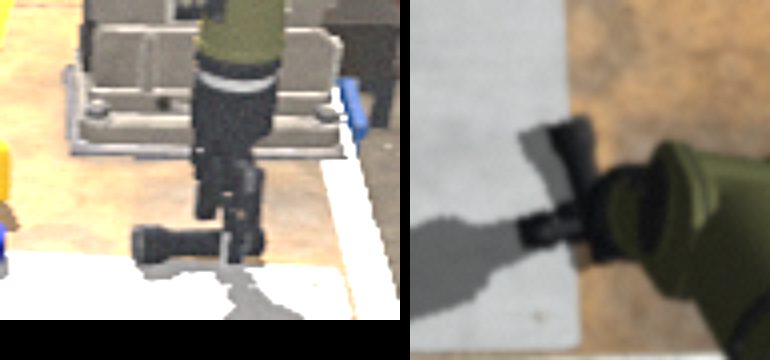

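The fingers straddle the barrel about mid-length; the side crop shows the torch from x=132 to 265 and the near finger at about 235, which perspective and yaw explain. I'll close and lift.

```bash
python3 -m pendant '[[[0,0,0,0,0,0,1],[0,0,0,0,0,0,1],[0,0,0,0,0,0,1],[0,0,0,0,0,0,1],[0,0,0,0,0,0,1],[0,0,0,0,0,0,1],[0,0,0,0,0,0,1],[0,0,0,0,0,0,1],[0,0,0,0,0,0,1],[0,0,0,0,0,0,1]]]' 50
python3 -m pendant '[[[0,0,15,0,0,0,1],[0,0,35,0,0,0,1],[0,0,60,0,0,0,1],[0,0,90,0,0,0,1],[0,0,120,0,0,0,1],[0,0,150,0,0,0,1],[0,20,180,0,0,0,1],[0,45,210,0,0,0,1],[5,80,220,0,0,-6,1],[10,120,220,0,0,-12,1]]]'
```

```text
clock: 4.2
tcp_pos: [0.4267, -0.3921, 0.0047]
orientation: [-0.351, 3.122, -0.001]
force: [-0.4, -1.0, 4.6]
opening: 0.0243
finger_force: 49.0
clock: 5.2
tcp_pos: [0.4371, -0.2717, 0.2266]
orientation: [-0.012, 3.138, -0.003]
force: [1.6, 0.6, -1.1]
opening: 0.024
finger_force: 49.5
```

```bash
python3 -m pendant '[[[5,40,0,0,0,-6,1],[12,88,0,0,0,-12,1],[20,136,0,0,0,-18,1],[28,184,0,0,0,-24,1],[33,232,0,0,0,-30,1],[36,280,0,0,0,-36,1],[36,328,0,0,0,-42,1],[34,376,0,0,0,-48,1],[32,424,0,0,0,-54,1],[30,470,0,0,0,-60,1]]]'
python3 -m pendant '[[[0,35,-10,0,0,-6,1],[0,70,-30,0,0,-12,1],[-2,105,-50,0,0,-18,1],[-2,105,-60,0,0,-24,1],[-2,105,-70,0,0,-30,1],[-2,105,-80,0,0,-37,1],[-2,105,-90,0,0,-37,1],[-2,105,-90,0,0,-37,1],[-2,105,-90,0,0,-37,1],[-2,105,-90,0,0,-37,1]]]'
python3 - <<'E'
from h import *
s=r.state();print(s['clock'],s['tcp_pos'].round(4),s['joint_positions'].round(2),s['orientation'].round(3),s['force'])
b=snap('side');a=snap('top')
h=cv2.resize(b['image'][180:350,225:375],None,fx=2.8,fy=2.8);g=cv2.resize(a['image'][205:275,120:200],None,fx=4.5,fy=4.5)
m=np.zeros((480,800,3),np.uint8);m[:476,:420]=h;m[:315,430:790]=g;cv2.imwrite('pics/g2.png',cv2.convertScaleAbs(m,alpha=1.4))
E
```

```text
clock: 6.2
tcp_pos: [0.4654, 0.2006, 0.2247]
orientation: [-1.555, -2.729, -0.0]
force: [0.4, -0.1, -1.2]
opening: 0.0243
finger_force: 49.5
clock: 7.2
tcp_pos: [0.4648, 0.3034, 0.1349]
orientation: [-2.337, -2.1, -0.002]
force: [-0.2, 0.0, -1.4]
opening: 0.0242
finger_force: 49.5
7.2 [0.4648 0.3034 0.1349] [-0.77  0.75  0.19  1.88 -0.25  0.54 -0.52] [-2.337e+00 -2.100e+00 -2.000e-03] [-0.24551494  0.02622826 -1.38055178]
```

View pics/g2.png

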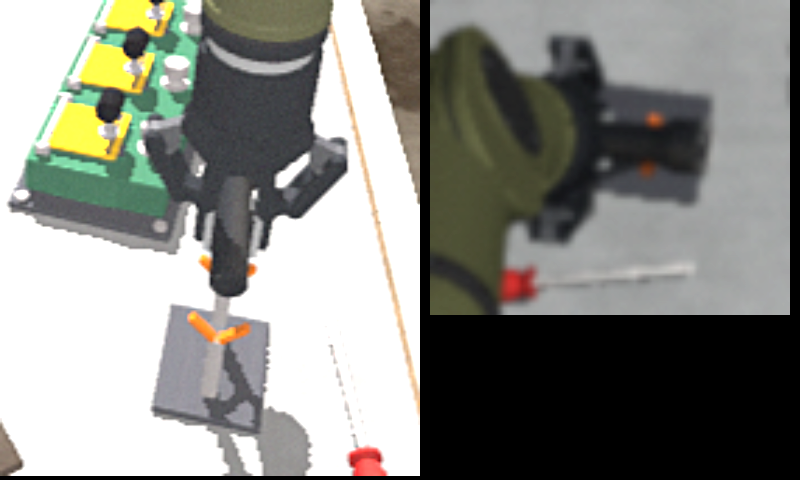

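The torch hangs level with its lamp towards the strip, centred between the orange tips at (655,120) and (647,170) in the top crop. I'll lower it.

```bash
python3 -m pendant '[[[0,0,-8,0,0,0,1],[0,0,-18,0,0,0,1],[0,0,-28,0,0,0,1],[0,0,-36,0,0,0,1],[0,0,-42,0,0,0,1],[0,0,-46,0,0,0,1],[0,0,-49,0,0,0,1],[0,0,-51,0,0,0,1],[0,0,-52,0,0,0,1],[0,0,-52,0,0,0,1]]]'
python3 -m pendant '[[[0,0,-1,0,0,0,1],[0,0,-2,0,0,0,1],[0,0,-2,0,0,0,1],[0,0,-3,0,0,0,1],[0,0,-3,0,0,0,1],[0,0,-3,0,0,0,1],[0,0,-3,0,0,0,1],[0,0,-3,0,0,0,1],[0,0,-3,0,0,0,1],[0,0,-3,0,0,0,1]]]'
```

```text
clock: 8.3
tcp_pos: [0.4649, 0.3034, 0.0825]
orientation: [2.338, 2.098, 0.001]
force: [0.8, -0.5, -0.8]
opening: 0.0244
finger_force: 49.6
clock: 9.3
tcp_pos: [0.4654, 0.3035, 0.0814]
orientation: [2.339, 2.097, 0.004]
force: [-1.8, -0.7, 15.0]
opening: 0.0241
finger_force: 51.1
```

```bash
python3 -m pendant '[[[0,0,1,0,0,0,0.9],[0,0,1,0,0,0,0.7],[0,0,1,0,0,0,0.5],[0,0,1,0,0,0,0.3],[0,0,1,0,0,0,0.2],[0,0,1,0,0,0,0.2],[0,0,1,0,0,0,0.2],[0,0,1,0,0,0,0.2],[0,0,1,0,0,0,0.2],[0,0,1,0,0,0,0.2]]]'
python3 -m pendant '[[[0,0,10,0,0,0,0.2],[0,0,25,0,0,0,0.2],[0,0,45,0,0,0,0.2],[0,0,75,0,0,0,0.2],[0,0,110,0,0,0,0.2],[0,-10,130,0,0,0,0.2],[10,-45,140,0,0,0,0.2],[20,-90,140,0,0,0,0.5],[30,-130,140,0,0,0,1],[40,-170,140,0,0,0,1]]]'
python3 - <<'E'
from h import *
s=r.state();print(s['clock'],s['tcp_pos'].round(4),s['orientation'].round(3),s['force'],s['opening'])
b=snap('side');a=snap('top')
h=cv2.resize(b['image'][180:350,225:375],None,fx=2.8,fy=2.8);g=cv2.resize(a['image'][205:275,120:200],None,fx=4.5,fy=4.5)
m=np.zeros((480,800,3),np.uint8);m[:476,:420]=h;m[:315,430:790]=g;cv2.imwrite('pics/g3.png',cv2.convertScaleAbs(m,alpha=1.4))
E
```

```text
clock: 10.3
tcp_pos: [0.4646, 0.3032, 0.0803]
orientation: [2.338, 2.099, 0.0]
force: [-0.4, -0.2, 0.2]
opening: 0.0683
finger_force: 0.0
clock: 11.3
tcp_pos: [0.5048, 0.1316, 0.2213]
orientation: [2.337, 2.098, 0.002]
force: [1.3, -0.3, -0.0]
opening: 0.0248
finger_force: 0.0
11.3 [0.5048 0.1316 0.2213] [2.337e+00 2.098e+00 2.000e-03] [ 1.28694369 -0.2625485  -0.045386  ] 0.024814313896729556
```

View pics/g3.png

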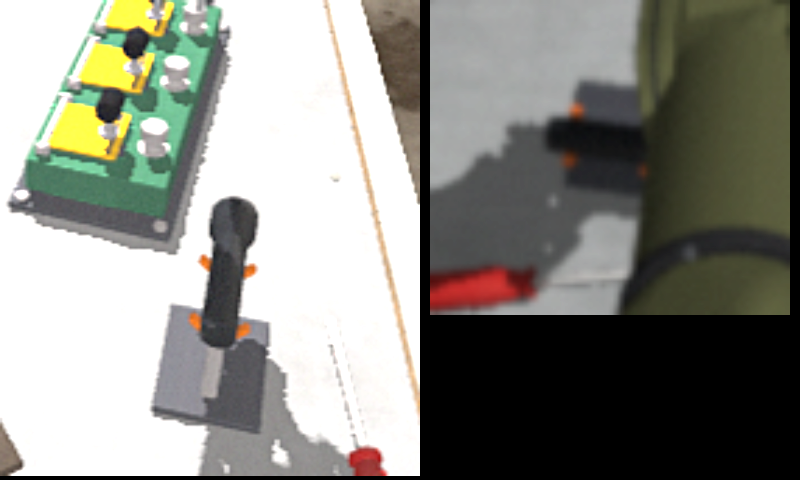

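The torch lies in both forks, lamp towards the strip; its tail at about (146,235) px in the top view puts it within roughly 2 mm of centre. Next are the taps. I'll turn the tool so its closing line runs along the strip, then tap the left bolt.

```bash
python3 -m pendant '[[[2,-8,0,0,0,8.4,1],[4,-16,0,0,0,16.8,1],[6,-24,-10,0,0,25.2,1],[9,-31,-25,0,0,33.6,1],[9,-31,-40,0,0,42,1],[9,-31,-55,0,0,50.4,1],[9,-31,-70,0,0,58.8,1],[9,-31,-85,0,0,67.2,1],[9,-31,-100,0,0,75.6,1],[9,-31,-110,0,0,84,1]]]'
python3 -m pendant '[[[0,0,-10,0,0,0,1],[0,0,-20,0,0,0,1],[0,0,-28,0,0,0,1],[0,0,-34,0,0,0,1],[0,0,-38,0,0,0,1],[0,0,-40,0,0,0,1],[0,0,-42,0,0,0,1],[0,0,-43,0,0,0,1],[0,0,-44,0,0,0,1],[0,0,-44,0,0,0,1]]]'
python3 -c "
from plant import r;s=r.state();print(s['tcp_pos'].round(4),s['orientation'].round(3),s['force'])"
```

```text
clock: 12.4
tcp_pos: [0.5134, 0.1023, 0.11]
orientation: [-0.324, -3.125, 0.001]
force: [-0.4, 0.1, -0.1]
opening: 0.0002
finger_force: 0.0
clock: 13.4
tcp_pos: [0.5136, 0.1023, 0.0663]
orientation: [0.333, 3.124, 0.0]
force: [0.6, 0.2, 0.5]
opening: 0.0001
finger_force: 0.0
[0.5136 0.1023 0.0663] [0.333 3.124 0.   ] [0.56185518 0.17300244 0.50026312]
```

```bash
python3 -m pendant '[[[0,0,-1,0,0,0,1],[0,0,-1,0,0,0,1],[0,0,-2,0,0,0,1],[0,0,-2,0,0,0,1],[0,0,-3,0,0,0,1],[0,0,-3,0,0,0,1],[0,0,-4,0,0,0,1],[0,0,-4,0,0,0,1],[0,0,-5,0,0,0,1],[0,0,-5,0,0,0,1]]]'
python3 - <<'E'
from h import *
s=r.state();print(s['tcp_pos'].round(4),s['orientation'].round(3),s['force'])
b=snap('side');a=snap('top')
h=cv2.resize(b['image'][150:270,215:335],None,fx=4,fy=4)
cv2.imwrite('pics/g4.png',cv2.convertScaleAbs(h,alpha=1.3))
E
```

```text
clock: 14.4
tcp_pos: [0.5137, 0.1023, 0.0629]
orientation: [0.333, 3.123, -0.0]
force: [-3.1, 0.5, 18.4]
opening: -0.0
finger_force: 9.2
[0.5137 0.1023 0.0629] [ 0.333  3.123 -0.   ] [-3.12733842  0.5230424  18.4232544 ]
```

View pics/g4.png

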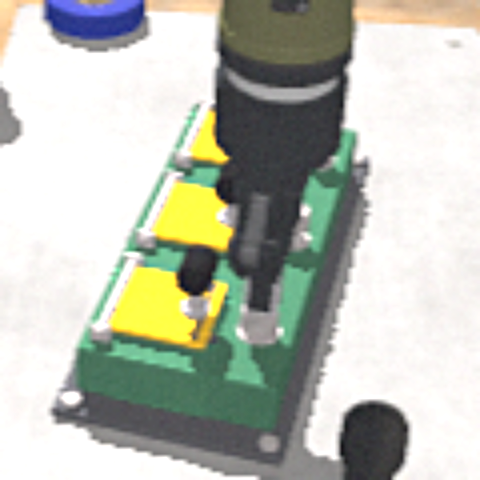

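The finger is on the left bolt at crop (260,320) and stopped dead at z=0.063 with 18 N, 8 mm below the standing height, so the left bolt appears to be the loose one. I'll confirm by tapping the other two.

```bash
python3 -m pendant '[[[0,0,15,0,0,0,1],[0,0,40,0,0,0,1],[-6,-30,45,0,0,0,1],[-14,-68,45,0,0,0,1],[-20,-98,40,0,0,0,1],[-20,-98,25,0,0,0,1],[-20,-98,18,0,0,0,1],[-20,-98,13,0,0,0,1],[-20,-98,10,0,0,0,1],[-20,-98,8.5,0,0,0,1]]]'
python3 -m pendant '[[[0,0,-0.5,0,0,0,1],[0,0,-0.5,0,0,0,1],[0,0,0,0,0,0,1],[0,0,20,0,0,0,1],[-6,-30,35,0,0,0,1],[-14,-68,35,0,0,0,1],[-20,-97,30,0,0,0,1],[-20,-97,15,0,0,0,1],[-20,-97,8,0,0,0,1],[-20,-97,3,0,0,0,1]]]'
python3 -m pendant '[[[0,0,-1,0,0,0,1],[0,0,-2,0,0,0,1],[0,0,-3,0,0,0,1],[0,0,-3.5,0,0,0,1],[0,0,-3.5,0,0,0,1],[0,0,-3.5,0,0,0,1],[0,0,-3.5,0,0,0,1],[0,0,-3.5,0,0,0,1],[0,0,-3.5,0,0,0,1],[0,0,-3.5,0,0,0,1]]]'
```

```text
clock: 15.5
tcp_pos: [0.4936, 0.0054, 0.0705]
orientation: [0.33, 3.124, 0.001]
force: [-3.9, 1.1, 24.0]
opening: -0.0
finger_force: 11.9
clock: 16.5
tcp_pos: [0.4739, -0.0915, 0.0724]
orientation: [0.33, 3.124, 0.001]
force: [-1.0, -0.9, 0.1]
opening: 0.0
finger_force: 0.0
clock: 17.5
tcp_pos: [0.4739, -0.0916, 0.0707]
orientation: [0.33, 3.123, 0.001]
force: [-3.0, 1.7, 12.5]
opening: 0.0001
finger_force: 6.3
```

The middle and right bolts stopped dead at 0.0705, so the left one is loose. Now to its knob at about (0.555, 0.094).

```bash
python3 -m pendant '[[[0,0,20,0,0,0,1],[0,0,50,0,0,0,1],[0,10,80,0,0,0,0.5],[15,50,90,0,0,0,0],[32,90,90,0,0,0,0],[50,130,90,0,0,0,0],[70,165,90,0,0,0,0],[81,185,85,0,0,0,0],[81,185,70,0,0,0,0],[81,185,60,0,0,0,0]]]'
python3 -m pendant '[[[0,0,-10,0,0,0,0],[0,0,-20,0,0,0,0],[0,0,-30,0,0,0,0],[0,0,-40,0,0,0,0],[0,0,-50,0,0,0,0],[0,0,-58,0,0,0,0],[0,0,-62,0,0,0,0],[0,0,-64,0,0,0,0],[0,0,-64,0,0,0,0],[0,0,-64,0,0,0,0]]]'
python3 - <<'E'
from h import *
s=r.state();print(s['tcp_pos'].round(4),s['orientation'].round(3),s['force'])
b=snap('side')
h=cv2.resize(b['image'][150:270,215:335],None,fx=4.5,fy=4.5,interpolation=cv2.INTER_CUBIC)
cv2.imwrite('pics/g5.png',cv2.convertScaleAbs(h,alpha=1.3))
E
```

```text
clock: 18.5
tcp_pos: [0.5543, 0.0934, 0.1289]
orientation: [-0.33, -3.124, -0.0]
force: [0.3, -0.3, -0.3]
opening: 0.0856
finger_force: 0.0
clock: 19.5
tcp_pos: [0.5548, 0.0923, 0.0656]
orientation: [0.333, 3.123, 0.0]
force: [0.0, 0.7, -0.0]
opening: 0.0857
finger_force: 0.0
[0.5548 0.0923 0.0656] [0.333 3.123 0.   ] [ 0.04883446  0.71409748 -0.01669602]
```

View pics/g5.png

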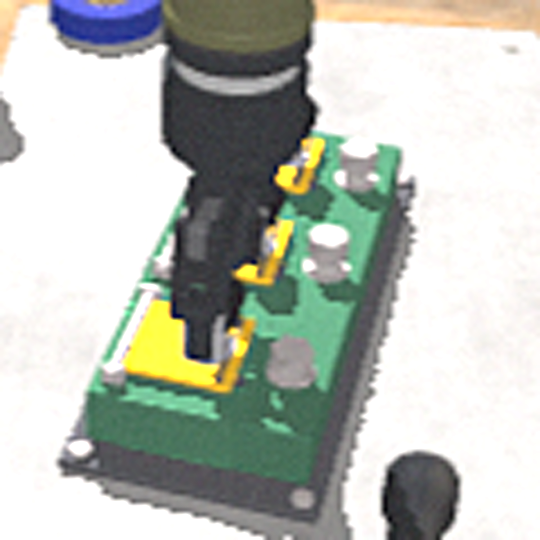

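The near finger is at crop (205,340) just outside the roller's end, and the left bolt at (292,362) stands visibly lower than the other two. I'll grip the roller.

```bash
python3 -m pendant '[[[0,0,0,0,0,0,1],[0,0,0,0,0,0,1],[0,0,0,0,0,0,1],[0,0,0,0,0,0,1],[0,0,0,0,0,0,1],[0,0,0,0,0,0,1],[0,0,0,0,0,0,1],[0,0,0,0,0,0,1],[0,0,0,0,0,0,1],[0,0,0,0,0,0,1]]]' 40
```

```text
clock: 20.55
tcp_pos: [0.5553, 0.0955, 0.0659]
orientation: [0.329, 3.122, 0.007]
force: [-0.3, 5.6, 2.0]
opening: 0.0251
finger_force: 44.6
```

```bash
python3 -m pendant '[[[2,1,2.5,0,0,0,1],[3.6,1,5,0,0,0,1],[5.6,1,7.4,0,0,0,1],[7.6,0.5,9.7,0,0,0,1],[9.9,0,11.9,0,0,0,1],[12.1,-0.5,13.9,0,0,0,1],[14.5,-1,15.8,0,0,0,1],[16.9,-1.5,17.6,0,0,0,1],[19.5,-2,19.2,0,0,0,1],[22.2,-2.7,20.8,0,0,0,1]]]'
python3 -m pendant '[[[2.7,-0.6,1.3,0,0,0,1],[5.5,-1.2,2.6,0,0,0,1],[8.3,-1.8,3.7,0,0,0,1],[11.2,-2.4,4.7,0,0,0,1],[14.1,-3,5.5,0,0,0,1],[17.1,-3.6,6.2,0,0,0,1],[20.1,-4.2,6.7,0,0,0,1],[23.1,-4.8,7.1,0,0,0,1],[26.1,-5.4,7.3,0,0,0,1],[29.2,-6.1,7.3,0,0,0,1]]]'
python3 - <<'E'
from h import *
s=r.state();print(s['tcp_pos'].round(4),s['orientation'].round(3),s['force'],s['opening'],s['clock'])
b=snap('side')
h=cv2.resize(b['image'][130:300,205:335],None,fx=3.5,fy=3.5,interpolation=cv2.INTER_CUBIC)
cv2.imwrite('pics/g6.png',cv2.convertScaleAbs(h,alpha=1.3))
E
```

```text
clock: 21.55
tcp_pos: [0.5733, 0.0916, 0.0848]
orientation: [-0.329, -3.117, -0.002]
force: [-3.3, 6.9, -6.2]
opening: 0.0254
finger_force: 40.9
clock: 22.55
tcp_pos: [0.6015, 0.0857, 0.0934]
orientation: [-0.329, -3.116, -0.001]
force: [-7.2, 6.0, 5.3]
opening: 0.0253
finger_force: 41.6
[0.6015 0.0857 0.0934] [-3.290e-01 -3.116e+00 -1.000e-03] [-7.22060015  5.98326511  5.33863588] 0.0252553530715828 22.55
```

View pics/g6.png

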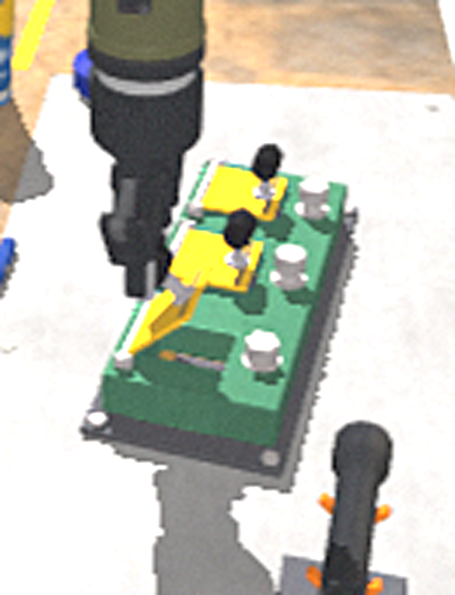

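The left cap stands well open with its plate at crop (165,320), the other two are shut, and the torch is in the forks. I'll add a small margin and settle, then hand in.

```bash
python3 -m pendant '[[[1,0,0,0,0,0,1],[2,0,0,0,0,0,1],[3,0,0,0,0,0,1],[4,-1,-0.5,0,0,0,1],[5,-1,-0.5,0,0,0,1],[5,-1,-0.5,0,0,0,1],[5,-1,-0.5,0,0,0,1],[5,-1,-0.5,0,0,0,1],[5,-1,-0.5,0,0,0,1],[5,-1,-0.5,0,0,0,1]]]' && python3 -c "
from plant import r,order
s=r.state();print(s['opening'],s['finger_force'],s['tcp_pos'])
if s['opening']>.02 and s['finger_force']>20: print(order.job_done())"
```

```text
clock: 23.6
tcp_pos: [0.6075, 0.0844, 0.0935]
orientation: [-0.33, -3.118, -0.001]
force: [-7.6, 5.5, 6.7]
opening: 0.0256
finger_force: 41.8
0.025583057117477766 41.847891211509705 [0.60751117 0.08438953 0.09345254]
the job is handed in; nothing more can be done
None
```

I handed the job in at 23.6 s: the torch is level in both forks with its lamp towards the strip, all three bolts were tapped from left to right, and the left one sank 8 mm; the gripper is holding the left cap open at about 1 rad (my estimate from how far the knob moved), though the hand-in gave no verdict.

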